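# Load the pipe-saddle hanging rail and lock its keeper

## Task

Get the red hanging rail ready for the van: hang the two pipe saddles that stand on the bench astride its bar, next to the one already there, then swing the keeper bar fully shut over them and lock it with the yellow-handled pin, moved from its parking hole down through the keeper's eye and the latch plate until it is fully home. Leave the saddle that already hangs, and the other stock and tools on the bench, where they are.

Things in the scene. Friction and masses are not known exactly. Their poses are not given: they have to be found in the camera images.
- rack: red hanging rail, fixed to the bench. Origin: on the bench under mid-bar; y along the bar towards the hinge post, z up. Round steel bar 28 mm diameter, top at z = 125 mm, between two 30 mm square posts centred at y = +140 (hinge) and -140 mm (latch), 172 mm high: bar clear from y = -125 to +125 mm. Feet 220 mm along x under the posts, a tie 28 mm high under the bar.
- rail_mid (a point): top of the hanging bar at mid-length (125 mm above the bench)
- latch_hole (a point): axis of the 14 mm latch hole at rack x = 0, y = -175 mm, through the red latch plate (8 mm thick, top at 180 mm) that stands out from the latch post. This point is at 190 mm height, the top face of the shut keeper's eye, on which the collar of the seated pin rests
- park_hole (a point): axis of the 14 mm through parking hole in the same latch plate, at its top face (180 mm height), rack x = -70, y = -175 mm; the pin starts standing in it, collar on the plate
- keeper (a joint): flat steel bar 26 x 8 mm, level at 182 to 190 mm height (12 mm over the nuts of hung saddles), on a vertical pivot at rack x = 0, y = +140 mm. 0 rad = shut at its stop, over the bar, its eye (40 mm square, 14 mm hole, 315 mm from the pivot) over the latch hole; grows counter-clockwise from above, opening to rack +x, to 1.7. Starts open; stiff (0.15 N m), stays where left
- keeper_knob (a point): middle of the black upright knob on the keeper, 24 mm diameter, 30 mm high (198 to 228 mm above the bench, this point at 213), 150 mm from the pivot. At joint value q it is at rack x = 150 sin q, y = 140 - 150 cos q mm
- pin: lock pin, upright, 100 mm tall, 0.1 kg. Origin: the tip, on the axis; z towards the handle. Steel shank 12 mm diameter, tapered to 6 mm over its first 10 mm, 62 mm up to a collar (28 mm diameter, 4 mm thick), then a round yellow handle 24 mm diameter, 34 mm high (66 to 100 mm above the tip)
- pin_grip (a point): middle of the pin's yellow handle, on the axis, 83 mm above the tip
- saddle_a: loose galvanised pipe saddle standing on the bench, 0.45 kg: inverted U of 40 x 5 mm strap, a foot either side, a hexagon nut on the crown. Origin: under its middle, at the feet's underside. x across the legs (148 mm over the feet, 88 over the legs, 78 clear between them), y along the bar it straddles (40 mm wide), z up. The same after a half turn about z
- saddle_a_crown (a point): inside of saddle_a's crown, at mid-width, 78 mm above the feet's underside; rests on the bar's top when hung
- saddle_a_nut (a point): middle of saddle_a's yellowish nut, 103 mm above the feet's underside. The nut goes from 83 mm (top of the crown) to 123 mm, 24 mm across flats; two flats face body +x and -x, the others lie 60 deg from them
- saddle_b: the other loose saddle standing on the bench; same shape, size and frame as saddle_a
- saddle_b_crown (a point): inside of saddle_b's crown, as for saddle_a
- saddle_b_nut (a point): middle of saddle_b's nut, as for saddle_a
- saddle_c: third, identical saddle, already hanging on the bar near the latch post (at rack y = -97 to -80 mm); leave it there
- saddle_c_crown (a point): inside of saddle_c's crown, as for saddle_a
- clamp_ring: bystander: steel ring clamp lying flat, 104 mm diameter (132 mm over its lugs), 24 mm high; origin under its centre
- elbow: bystander: grey PVC elbow lying on its side, about 160 x 160 mm, 88 mm high; origin on the bench near its middle
- socket: bystander: grey PVC socket standing, 68 mm diameter, 82 mm high; origin under its centre
- nipple: bystander: steel pipe nipple standing, 54 mm diameter, 66 mm high; origin under its centre
- wrench: bystander: steel wrench, 200 mm long along its x, lying on the bench
- can: bystander: can with a blue label, 66 mm diameter, 120 mm high; origin under its centre
Mind the look-alikes: they are no part of the job. What is shaped like the saddle_b but turquoise is not meant.

How it is judged:
On the way, in this order (a step that is already met when the one before it is completed fails the run):
1. one of the loose saddles hangs on the bar, let go (((x of saddle_a_crown in the frame of rack between -0.015 and 0.015 m and y of saddle_a_crown in the frame of rack between -0.115 and 0.115 m and z of saddle_a_crown in the frame of rack between 0.119 and 0.131 m and angle between saddle_a's own z axis and vertical below 0.2 rad and angle between the y axis of saddle_a and the y axis of rack, either way round below 0.3 rad and linear speed of saddle_a below 0.05 m/s and contact force between the fingers and saddle_a below 0.3 N) or (x of saddle_b_crown in the frame of rack between -0.015 and 0.015 m and y of saddle_b_crown in the frame of rack between -0.115 and 0.115 m and z of saddle_b_crown in the frame of rack between 0.119 and 0.131 m and angle between saddle_b's own z axis and vertical below 0.2 rad and angle between the y axis of saddle_b and the y axis of rack, either way round below 0.3 rad and linear speed of saddle_b below 0.05 m/s and contact force between the fingers and saddle_b below 0.3 N))), for 0.2 s.
2. both saddles hang on the bar, let go (x of saddle_a_crown in the frame of rack between -0.015 and 0.015 m and y of saddle_a_crown in the frame of rack between -0.115 and 0.115 m and z of saddle_a_crown in the frame of rack between 0.119 and 0.131 m and angle between each of saddle_a, saddle_b's own z axis and vertical below 0.2 rad and angle between the y axis of each of saddle_a, saddle_b and the y axis of rack, either way round below 0.3 rad and linear speed of each of saddle_a, saddle_b below 0.05 m/s and contact force between the fingers and saddle_a below 0.3 N and x of saddle_b_crown in the frame of rack between -0.015 and 0.015 m and y of saddle_b_crown in the frame of rack between -0.115 and 0.115 m and z of saddle_b_crown in the frame of rack between 0.119 and 0.131 m and contact force between the fingers and saddle_b below 0.3 N), for 0.2 s.
3. the keeper is swung fully shut over the hung saddles (all of step 2 and value of joint keeper below 0.03 rad), for 0.2 s.
4. the pin is fully home through keeper and latch plate (value of joint keeper below 0.03 rad and horizontal distance between each of pin, pin_grip and latch_hole below 0.004 m and angle between pin's own z axis and vertical below 0.06 rad and z of pin in the frame of rack between 0.12 and 0.1315 m and linear speed of pin below 0.03 m/s), for 0.2 s.
At the end, for the whole second after the job is handed in: All three saddles hang let go astride the bar between the posts (crown within 15 mm sideways, 6 mm in height, 115 mm of mid-bar; tilt under 0.2, turn under 0.3 rad); keeper within 0.03 rad of shut; pin upright in eye and latch plate, within 4 mm of the axis, collar within 3.5 mm of the keeper (all of step 2 and all of step 4 and x of saddle_c_crown in the frame of rack between -0.015 and 0.015 m and y of saddle_c_crown in the frame of rack between -0.115 and 0.115 m and z of saddle_c_crown in the frame of rack between 0.119 and 0.131 m and angle between saddle_c's own z axis and vertical below 0.2 rad and angle between the y axis of saddle_c and the y axis of rack, either way round below 0.3 rad and linear speed of saddle_c below 0.05 m/s and contact force between the fingers and saddle_c below 0.3 N); the robot touches nothing.
It fails at once if the saddle that already hangs is shifted (more than 40 mm) (distance of saddle_c from where it was at the start of the episode above 0.04 m).
It fails at once if other stock or tools on the bench are shifted or knocked over (more than 40 mm) (distance of any of clamp_ring, elbow, socket, nipple, wrench, can from where it was at the start of the episode above 0.04 m).
It also fails if it takes over 72 s, if anything falls off the work surface, if the arm or the gripper's body presses on something with over 40 N, if the wrist force passes 120 N, or if a joint passes its speed limit or range.

## Robot

A 6-joint arm with a two-finger parallel gripper is mounted at the origin on the work surface. World frame = base frame: x ahead of the robot, y to its left, z up, the work surface at z = 0. Lengths are in m, angles in rad, forces in N, time in s.
With the tool pointing down it reaches from about 0.4 to 0.825 m from the base axis. Payload 7 kg.
Tool frame: the origin (TCP) lies on the mounting face of the last link; the fingertips stand 178 mm ahead of it and the grasp point (between the pads) lies 159 mm ahead of it (robot.grasp_offset is the distance from the TCP to the grasp point, in m); z points along the fingers, y is the line along which they close (so a half turn about z gives the same grasp; the last joint's range is limited). The gripper opens to 88 mm and grips with 3 to 60 N. Pads are 19 mm wide; open, the fingers measure 130 mm over their backs; the gripper's body (78 mm by 193 mm) begins 47 mm behind the grasp point.
Start: joints at [1.548, 0.359, 0.012, 0, -1.224, -0.288], TCP at [0.206, 0.643, 0.405] pointing down, gripper open.
Joint ranges: [-3.07, 3.07], [-1.43, 2.12], [-1.02, 1.25], [-3.03, 1.67], [-3.05, -0], [-3.03, 3.03]. Speed limits (rad/s): [2.39, 2.39, 3.01, 3.14, 3.14, 3.14].

## Interface

Orientations are given as a unit quaternion [w, x, y, z].
In Python, from station import robot, viewer gives the robot as it stands. The module is installed in compiled form; this text tells all that it offers.
- The arm moves only by the shell command python3 -m handwheel 'ROWS' [FORCE]. ROWS is JSON, a list of rows, each a list of 3 entries, a list of its own where there are three numbers: the opening, from 0 (shut) to 1 (fully open), then the shift along the tool's x, y, z each as a share of 0.25 m, from -1 to 1, then the turn, a rotation vector about the tool's x, y, z each as a share of pi rad, from -1 to 1. In form: [[gripper, [dx, dy, dz], [wx, wy, wz]], ...]. A call has 1 to 12 rows; each row is the pose to reach, as a shift and turn from the pose commanded when the call began, along the tool's axes at that moment, turning the shorter way round; what a row does not reach only later rows make up. A row lasts 1/10 s, in which the tool goes at most 50 mm and 8.59 degrees, less where a joint would pass 70% of its speed; a pose out of reach is approached as far as the arm can. A call with a number of a shift or a turn outside -1 to 1 is refused whole. A call with a gripper value outside its range is refused whole. The fingers move at their own pace and stop on an object; FORCE is the grip in N (left out, the last holds). Time passes only in rows, so rows that repeat a pose let the fingers close. It gives the time, the measured TCP pose, the force, the opening and the grip force at its end, in the units of the state.
- robot.state(): the state, without advancing time (a new reading comes with each control period).
- viewer.read_camera(name): name is "scene" or "top" or "wrist"; returns a dict with "frame" (480x640x3 uint8, blue, green, red), "K" (3x3 intrinsics, pixels), "rvec" (rotation vector, rad) and "tvec" (3), from world to camera coordinates, as OpenCV has them. Camera axes: x right, y down, z forward; pixel columns grow to the right and rows downward; lengths in m; the calibration is good to about 2 mm. A picture is of the moment at which its call begins. There is no depth.
- robot.close_job(): hands the job in; it is judged then, once.
The state is a dict: "t": time; "qpos": joint angles; "joint_vel": joint speeds; "joint_efforts": joint torques, N m; "tcp_pos": TCP position; "tcp_rot": TCP orientation; "force": force on the tool from outside, world axes, zero at the start; "wrist_torque": the same for the moment, N m; "gripper_width": finger opening in m; "grasp_force": force on a finger pad.
Only numpy, scipy, OpenCV 4.12 (cv2) and the standard library are available. Lean on these libraries where they do the work, as an engineer would, in place of code of your own. Each camera call takes 0.05 s, during which the arm holds its last target. There are 200 camera calls.

## Working session

There is one attempt and no reset: what is moved stays moved. The work goes in short steps, Python scripts to look and compute and a shell command to move; the robot and the scene stay as the last step left them, time stands still between calls to the robot, and variables do not carry over. Pictures are saved under pics/ and viewed, at most 10 in all, crops included, and the job is handed in when it is done.

```bash
mkdir -p pics; cat > h.py <<'E'
import numpy as np, cv2
from scipy.spatial.transform import Rotation as R
from station import robot, viewer
def cam(n):
    return viewer.read_camera(n)
def ray(c,px,z):
    Rm=cv2.Rodrigues(np.array(c["rvec"],float))[0]; t=np.array(c["tvec"],float).ravel()
    o=-Rm.T@t; d=Rm.T@np.linalg.inv(np.array(c["K"]))@np.array([px[0],px[1],1.0])
    return o+d*(z-o[2])/d[2]
def proj(c,P):
    return cv2.projectPoints(np.array(P,float).reshape(-1,1,3),np.array(c["rvec"],float),np.array(c["tvec"],float),np.array(c["K"]),None)[0].reshape(-1,2)
E
python3 - <<'E'
from h import *
import pickle
for n in("scene","top"):
    c=cam(n); cv2.imwrite(f"pics/{n}0.png",c["frame"]); pickle.dump(c,open(n+"0.pkl","wb"))
    print(n,ray(c,(0,0),0),ray(c,(639,0),0),ray(c,(320,240),0))
s=robot.state();print(s)
E
```

```text
scene [-0.97223862  0.34665453  0.        ] [0.90735169 1.33428326 0.        ] [0.43918009 0.00411144 0.        ]
top [1.21213918 0.8015983  0.        ] [ 1.17842965 -1.01232608  0.        ] [ 0.51103622 -0.08770382  0.        ]
{'t': 0.1, 'qpos': array([ 1.54811379e+00,  3.59308260e-01,  1.11780145e-02, -3.05642227e-04,
       -1.22409997e+00, -2.88106865e-01]), 'joint_vel': array([ 9.69698576e-04, -7.00900479e-04,  2.45595052e-03,  2.83094812e-03,
       -2.79945799e-05,  1.48541472e-04]), 'joint_efforts': array([-1.75677334e-03, -5.84162879e+01,  2.93753546e+01,  7.01557383e+00,
        1.02070521e-02, -4.21512527e-05]), 'tcp_pos': array([0.20636803, 0.64250635, 0.40383322]), 'tcp_rot': array([ 7.29655566e-04,  9.87942202e-01, -1.54821417e-01, -4.75590841e-05]), 'force': array([-0.44200352, -0.16051009, -0.71688649]), 'wrist_torque': array([-0.02910274, -0.02443832, -0.01750114]), 'grasp_force': 0.0, 'gripper_width': 0.08757186084549966}
```

View pics/top0.png

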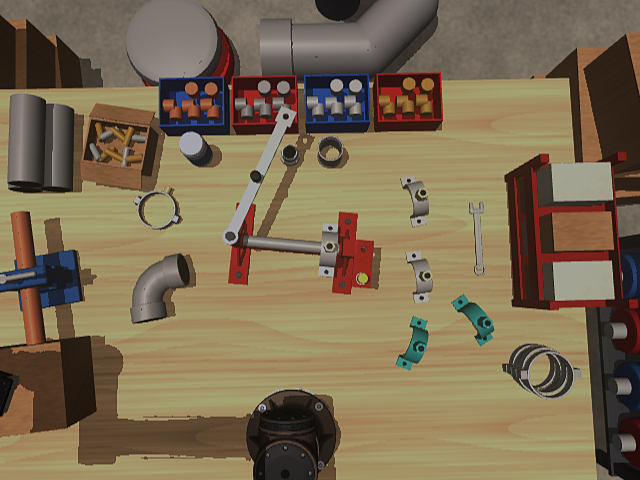

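View pics/scene0.png

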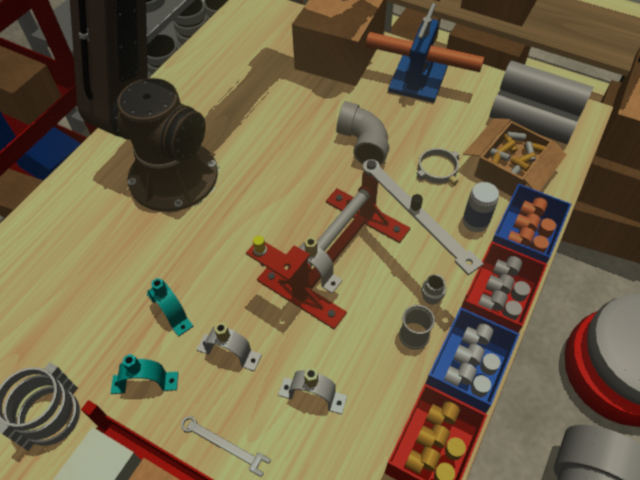

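Top view: the candidates for the loose saddles are grey at (420,202) and (420,277), turquoise at (413,343) and (474,320) (look-alikes, rejected), and the hung saddle_c at (329,248), which stays. The pin is the yellow disc at (362,279) and the keeper knob is at (256,177). I'll check this in a close crop.

```bash
python3 - <<'E'
import cv2
a=cv2.imread("pics/top0.png"); cv2.imwrite("pics/topc.png",cv2.resize(a[170:310,215:455],None,fx=3.33,fy=3.33,interpolation=cv2.INTER_CUBIC))
a=cv2.imread("pics/scene0.png"); cv2.imwrite("pics/scenec.png",cv2.resize(a[225:425,190:356],None,fx=3,fy=3,interpolation=cv2.INTER_CUBIC))
E
```

```text
(no output)
```

View pics/topc.png

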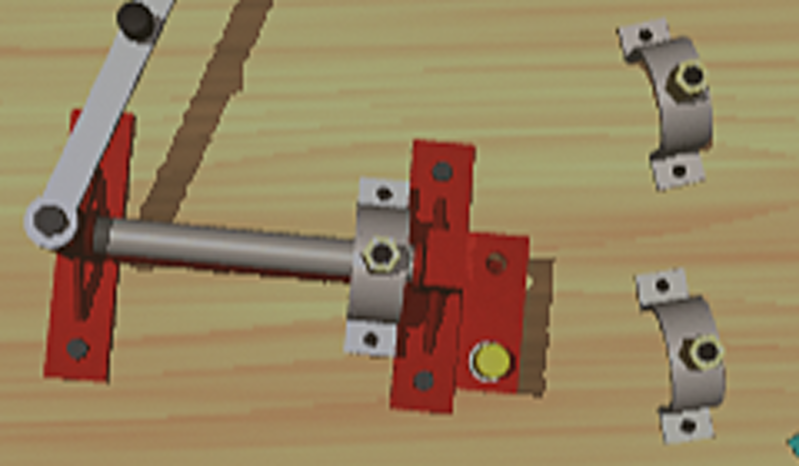

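View pics/scenec.png

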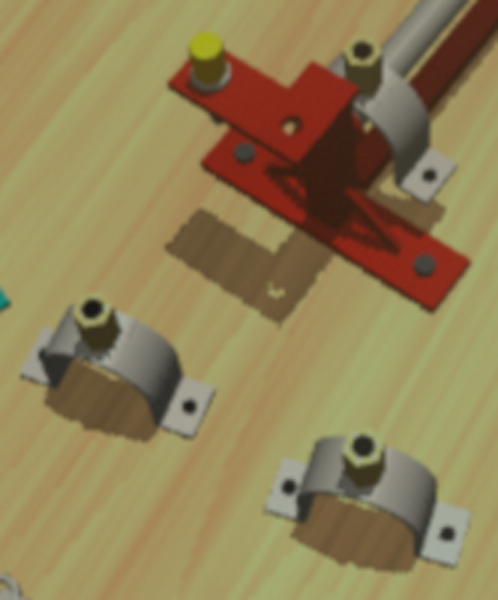

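The crops show both grey saddles with yellowish nuts and two-hole feet. Pin handle top is at topc (491,361) and the empty latch hole at (496,263). Next I compute positions from both views.

```bash
cat > m.py <<'E'
from h import *
import pickle
T=pickle.load(open("top0.pkl","rb"));S=pickle.load(open("scene0.pkl","rb"))
t=lambda x,y:(x/3.33+215-.35,y/3.33+170-.35)
s=lambda x,y:(x/3+190-.33,y/3+225-.33)
def p(n,z,a=None,b=None):
    o=[]
    if a:o.append(ray(T,t(*a),z)[:2])
    if b:o.append(ray(S,s(*b),z)[:2])
    print(n,*[np.round(i*1000,1) for i in o]); return np.mean(o,0)
L=p("latch",.180,(496,263),(291,125))
P=p("pin",.218,(491,361),(206,42))
H=p("pivot",.195,(48,220))
K=p("knob",.228,(136,19))
C=p("c nut",.170,(382,254),(363,50))
A=p("a nut",.123,(692,75),(363,446))
A1=p("a f1",.005,(645,35),(289,487)); A2=p("a f2",.005,(679,171),(447,533))
B=p("b nut",.123,(709,352),(92,309))
B1=p("b f1",.005,(662,285),(189,407)); B2=p("b f2",.005,(687,426),(45,360))
print("b scene: right foot is far foot")
for n,x,y in(("LH 315",L,H),("LP 70",L,P),("HK 150",H,K),("A12",A1,A2),("B12",B1,B2),("LC",L,C)):
    d=y-x;print(n,np.linalg.norm(d)*1000,np.degrees(np.arctan2(d[1],d[0])))
print("mid",(A1+A2)/2-A,(B1+B2)/2-B)
E
python3 m.py
```

```text
latch [ 471.2 -187.6] [ 470.7 -188.9]
pin [ 401.5 -178.4] [ 401.  -178.6]
pivot [507.  126.2]
knob [640.8  59.3]
c nut [ 480.2 -107.4] [ 480.4 -107. ]
a nut [ 613.7 -344.6] [ 612.5 -345.8]
a f1 [ 670.1 -333.5] [ 556.3 -357.4]
a f2 [ 556.7 -357. ] [ 668.5 -334. ]
b nut [ 406.2 -348.7] [ 405.8 -348. ]
b f1 [ 463.7 -339.5] [ 463.  -340.3]
b f2 [ 349.4 -355.2] [ 351.1 -359.4]
b scene: right foot is far foot
LH 315 316.51415355603575 83.4652543809863
LP 70 70.43619741842404 172.02110572794555
HK 150 149.6169965305912 -26.539275709138547
A12 0.5651433748664471 -175.24794899431546
B12 114.42121313393261 -171.25499876835647
LC 81.58711198363075 83.44622678429916
mid [-0.00020704 -0.00031636] [ 0.00080775 -0.00023522]
```

Both views agree within 1–2 mm, and the sizes check out: 315 → 316.5, 70 → 70.4, 150 → 149.6. Poses (mm):

| Item | Position / angle |
|---|---|
| Rack origin | ≈ (491, -14), y axis at 83.3° |
| Saddle a | (613, -345), x axis 11.7° |
| Saddle b | (406, -348), x axis 8.5° |
| Keeper | q ≈ 1.22 rad |

```bash
cat > go.py <<'E'
# go.py x y zgrasp yaw_of_tool_y_deg  (m) -> shift shares & turn shares ; or: go.py rack rx ry zgrasp yawrel
import sys
from h import *
a=sys.argv[1:]
O=np.array([.4911,-.0139]);th=np.radians(83.3)
u=np.array([np.cos(th),np.sin(th)]);v=np.array([u[1],-u[0]])
if a[0]=="rack":
    rx,ry,z,yw=map(float,a[1:]); x,y=O+v*rx+u*ry; yw+=-6.7
else: x,y,z,yw=map(float,a)
s=robot.state();q=s["tcp_rot"];Rc=R.from_quat([q[1],q[2],q[3],q[0]])
def tgt(w):
    w=np.radians(w);ty=np.array([np.cos(w),np.sin(w),0]);tz=np.array([0,0,-1.]);return R.from_matrix(np.c_[np.cross(ty,tz),ty,tz])
d=np.array([x,y,z+robot.grasp_offset])-s["tcp_pos"]
ro=min(((Rc.inv()*tgt(w)).as_rotvec() for w in(yw,yw+180)),key=np.linalg.norm)
print("t",round(s["t"],2),"dist",np.round(d*1000,1),"grip",round(s["gripper_width"],4),"F",np.round(s["force"],1),"q",np.round(s["qpos"],2))
print("shift",np.round(Rc.inv().apply(d)/.25,4).tolist(),"turn",np.round(ro/np.pi,4).tolist())
E
python3 go.py .406 -.348 .3 8.5;python3 go.py .406 -.348 .107 8.5
```

```text
t 0.1 dist [ 199.6 -990.5   55.5] grip 0.0876 F [-0.4 -0.2 -0.7] q [ 1.55  0.36  0.01 -0.   -1.22 -0.29]
shift [1.9723, 3.5281, -0.2165] turn [0.0004, -0.0003, 0.3538]
t 0.1 dist [ 199.6 -990.5 -137.5] grip 0.0876 F [-0.4 -0.2 -0.7] q [ 1.55  0.36  0.01 -0.   -1.22 -0.29]
shift [1.9722, 3.527, 0.5555] turn [0.0004, -0.0003, 0.3538]
```

```bash
python3 -m handwheel '[[1,[0.2,0.2,-0.2],[0,0,0.05]],[1,[0.4,0.4,-0.22],[0,0,0.1]],[1,[0.6,0.6,-0.22],[0,0,0.15]],[1,[0.8,0.8,-0.22],[0,0,0.18]],[1,[1,1,-0.22],[0,0,0.2]],[1,[1,1,-0.22],[0,0,0.2]],[1,[1,1,-0.22],[0,0,0.2]]]' 40; python3 go.py .406 -.348 .3 8.5
```

```text
t: 0.8
tcp_pos: [0.3616, 0.3392, 0.4592]
tcp_rot: [0.0, 0.892, -0.452, -0.0]
force: [1.3, -0.4, 0.3]
gripper_width: 0.0877
grasp_force: 0.0
t 0.8 dist [ 4.440e+01 -6.872e+02  1.000e-01] grip 0.0877 F [ 1.3 -0.4  0.3] q [ 1.15  0.03 -0.28 -0.   -1.26 -0.52]
shift [2.323, 1.4805, -0.0006] turn [0.0, 0.0, 0.1539]
```

```bash
python3 -m handwheel '[[1,[0.2,0.04,0],[0,0,0.05]],[1,[0.4,0.08,0],[0,0,0.1]],[1,[0.6,0.12,0],[0,0,0.15]],[1,[0.8,0.16,0],[0,0,0.154]],[1,[1,0.2,0],[0,0,0.154]],[1,[1,0.2,0],[0,0,0.154]]]'; python3 go.py .406 -.348 .3 8.5
```

```text
t: 1.4
tcp_pos: [0.4695, 0.1059, 0.4589]
tcp_rot: [0.001, 0.756, -0.655, 0.0]
force: [0.6, 0.4, -0.8]
gripper_width: 0.0878
grasp_force: 0.0
t 1.4 dist [-6.350e+01 -4.539e+02  4.000e-01] grip 0.0878 F [ 0.6  0.4 -0.8] q [ 0.63  0.   -0.31  0.   -1.26 -0.49]
shift [1.7608, 0.5102, 0.0003] turn [0.0002, -0.0003, -0.0017]
```

```bash
python3 -m handwheel '[[1,[0.2,0,0],[0,0,0]],[1,[0.4,0,0],[0,0,0]],[1,[0.6,0.1,0],[0,0,0]],[1,[0.8,0.15,0],[0,0,0]],[1,[1,0.2,0],[0,0,0]]]'; python3 -m handwheel '[[1,[0.2,0.06,0],[0,0,0]],[1,[0.4,0.12,0],[0,0,0]],[1,[0.6,0.18,0],[0,0,0]],[1,[0.74,0.28,0],[0,0,0]],[1,[0.74,0.28,0],[0,0,0]],[1,[0.74,0.28,0],[0,0,0]]]';  python3 go.py .406 -.348 .25 8.5
```

```text
t: 1.9
tcp_pos: [0.4559, -0.1373, 0.4593]
tcp_rot: [-0.0, 0.758, -0.653, 0.0]
force: [1.3, -0.5, 0.8]
gripper_width: 0.088
grasp_force: 0.0
t: 2.5
tcp_pos: [0.4142, -0.3299, 0.4586]
tcp_rot: [0.0, 0.756, -0.654, -0.001]
force: [0.1, 0.5, 0.2]
gripper_width: 0.0876
grasp_force: 0.0
t 2.5 dist [ -8.2 -18.1 -49.3] grip 0.0876 F [0.1 0.5 0.2] q [-0.3   0.09 -0.22 -0.   -1.27  0.45]
shift [0.0669, 0.0427, 0.1972] turn [0.0003, 0.0002, -0.0011]
```

```bash
python3 -m handwheel '[[1,[0.067,0.043,0.1],[0,0,0]],[1,[0.067,0.043,0.3],[0,0,0]],[1,[0.067,0.043,0.45],[0,0,0]],[1,[0.067,0.043,0.45],[0,0,0]]]';  python3 go.py .406 -.348 .107 8.5; python3 - <<'E'
from h import *
c=cam("wrist"); cv2.imwrite("pics/w1.png",c["frame"]); print(proj(c,[[.406,-.348,.123],[.406,-.348,.107]]))
E
```

```text
t: 2.9
tcp_pos: [0.4056, -0.3451, 0.342]
tcp_rot: [0.001, 0.758, -0.653, -0.004]
force: [0.1, -0.3, 0.7]
gripper_width: 0.0873
grasp_force: 0.0
t 2.9 dist [  0.4  -2.9 -75.7] grip 0.0873 F [ 0.1 -0.3  0.7] q [-0.34  0.18 -0.39 -0.   -1.01  0.49]
shift [0.0133, -0.0021, 0.3027] turn [0.0023, 0.0018, 0.0001]
[[317.65933067 258.34603969]
 [317.58557348 249.33881562]]
```

View pics/w1.png

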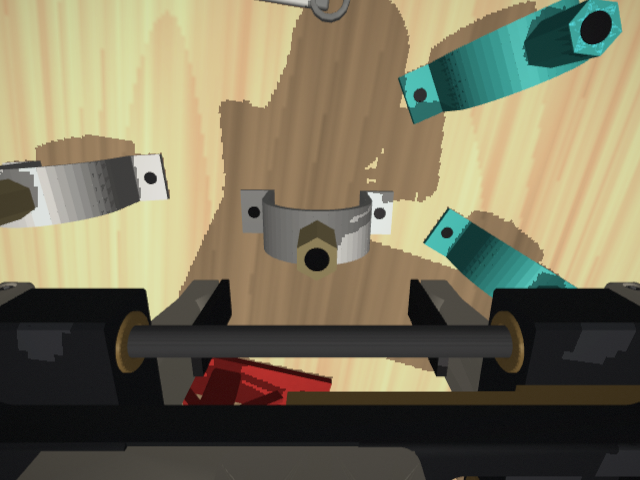

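The nut top is at (317,259) against a predicted (317.7,258.3), so the estimate is good. Descending and gripping.

```bash
python3 -m handwheel '[[1,[0.003,0,0.1],[0,0,0]],[1,[0.003,0,0.2],[0,0,0]],[1,[0.003,0,0.29],[0,0,0]],[1,[0.003,0,0.29],[0,0,0]],[1,[0.003,0,0.29],[0,0,0]]]';  python3 go.py .406 -.348 .107 8.5
```

```text
t: 3.45
tcp_pos: [0.4081, -0.348, 0.2764]
tcp_rot: [-0.0, 0.758, -0.652, 0.001]
force: [0.8, 0.2, 1.7]
gripper_width: 0.0876
grasp_force: 0.0
t 3.45 dist [ -2.1  -0.  -10.1] grip 0.0876 F [0.8 0.2 1.7] q [-0.34  0.25 -0.46  0.   -0.85  0.49]
shift [-0.0012, 0.0085, 0.0404] turn [-0.0005, -0.0005, 0.0004]
```

```bash
python3 -m handwheel '[[1,[0,0.008,0.04],[0,0,0]],[1,[0,0.008,0.04],[0,0,0]],[0,[0,0.008,0.04],[0,0,0]],[0,[0,0.008,0.04],[0,0,0]],[0,[0,0.008,0.04],[0,0,0]],[0,[0,0.008,0.04],[0,0,0]],[0,[0,0.008,0.04],[0,0,0]],[0,[0,0.008,0.04],[0,0,0]]]' 45;  python3 go.py .406 -.348 .36 8.5; python3 go.py rack 0 0.02 .345 0
```

```text
t: 4.25
tcp_pos: [0.4048, -0.3483, 0.2642]
tcp_rot: [0.0, 0.757, -0.653, -0.0]
force: [-0.2, -1.0, 0.3]
gripper_width: 0.0448
grasp_force: 0.0
t 4.25 dist [  1.2   0.3 255.1] grip 0.0448 F [-0.2 -1.   0.3] q [-0.34  0.27 -0.48  0.   -0.82  0.49]
shift [-0.0005, -0.005, -1.0204] turn [0.0, 0.0, -0.0002]
t 4.25 dist [ 88.7 354.3 240.1] grip 0.0448 F [-0.2 -1.   0.3] q [-0.34  0.27 -0.48  0.   -0.82  0.49]
shift [-1.3494, -0.5595, -0.9604] turn [0.0, 0.0, 0.0843]
```

```bash
python3 -m handwheel '[[0,[0,0,0],[0,0,0]],[0,[0,0,0],[0,0,0]],[0,[0,0,0],[0,0,0]],[0,[0,0,0],[0,0,0]],[0,[0,0,0],[0,0,0]],[0,[0,0,-0.1],[0,0,0]],[0,[0,0,-0.25],[0,0,0]],[0,[0,0,-0.4],[0,0,0]]]';  python3 go.py rack 0 0.02 .345 0
```

```text
t: 5.05
tcp_pos: [0.404, -0.3479, 0.3641]
tcp_rot: [0.0, 0.757, -0.653, -0.002]
force: [0.4, -1.5, -3.9]
gripper_width: 0.0239
grasp_force: 45.0
t 5.05 dist [ 89.4 353.9 140.2] grip 0.0239 F [ 0.4 -1.5 -3.9] q [-0.34  0.16 -0.36 -0.   -1.06  0.49]
shift [-1.3488, -0.5602, -0.5595] turn [0.0011, 0.0006, 0.0842]
```

```bash
python3 -m handwheel '[[0,[0,0,-0.2],[0,0,0]],[0,[0,0,-0.4],[0,0,0]],[0,[-0.05,0,-0.56],[0,0,0.03]],[0,[-0.25,-0.1,-0.56],[0,0,0.06]],[0,[-0.4,-0.16,-0.56],[0,0,0.084]],[0,[-0.6,-0.25,-0.56],[0,0,0.084]],[0,[-0.8,-0.33,-0.56],[0,0,0.084]],[0,[-1,-0.42,-0.56],[0,0,0.084]],[0,[-1,-0.42,-0.56],[0,0,0.084]]]';  python3 go.py rack 0 0.02 .345 0
```

```text
t: 5.95
tcp_pos: [0.472, -0.082, 0.5033]
tcp_rot: [-0.0, -0.666, 0.746, 0.001]
force: [0.7, -0.8, -4.4]
gripper_width: 0.0239
grasp_force: 45.0
t 5.95 dist [21.5 87.9  1. ] grip 0.0239 F [ 0.7 -0.8 -4.4] q [ 0.24 -0.02 -0.23 -0.   -1.36 -0.35]
shift [-0.3591, -0.0456, -0.0038] turn [0.0005, 0.0003, 0.0013]
```

```bash
python3 -m handwheel '[[0,[-0.18,-0.023,0],[0,0,0]],[0,[-0.36,-0.046,0],[0,0,0]],[0,[-0.36,-0.046,0],[0,0,0]],[0,[-0.36,-0.046,0.15],[0,0,0]],[0,[-0.36,-0.046,0.3],[0,0,0]],[0,[-0.36,-0.046,0.45],[0,0,0]],[0,[-0.36,-0.046,0.55],[0,0,0]],[0,[-0.36,-0.046,0.65],[0,0,0]],[0,[-0.36,-0.046,0.65],[0,0,0]]]';  python3 go.py rack 0 0.02 .153 0
```

```text
t: 6.85
tcp_pos: [0.4918, 0.0017, 0.3379]
tcp_rot: [-0.004, -0.664, 0.747, 0.002]
force: [-1.5, -0.2, -4.2]
gripper_width: 0.0238
grasp_force: 45.0
t 6.85 dist [  1.6   4.3 -25.6] grip 0.0238 F [-1.5 -0.2 -4.2] q [ 0.4   0.12 -0.47 -0.   -0.99 -0.52]
shift [-0.0181, -0.0052, 0.1023] turn [0.0025, -0.0009, -0.0001]
```

```bash
python3 -m handwheel '[[0,[-0.006,-0.005,0.04],[0,0,0]],[0,[-0.006,-0.005,0.07],[0,0,0]],[0,[-0.006,-0.005,0.085],[0,0,0]],[0,[-0.006,-0.005,0.095],[0,0,0]],[0,[-0.006,-0.005,0.1],[0,0,0]],[0,[-0.006,-0.005,0.1],[0,0,0]]]';  python3 go.py rack 0 0.02 .153 0
```

```text
t: 7.45
tcp_pos: [0.4951, 0.0039, 0.3169]
tcp_rot: [0.0, -0.665, 0.747, -0.0]
force: [0.0, 0.2, -3.6]
gripper_width: 0.0236
grasp_force: 45.0
t 7.45 dist [-1.7  2.1 -4.6] grip 0.0236 F [ 0.   0.2 -3.6] q [ 0.41  0.14 -0.5   0.   -0.93 -0.52]
shift [-0.0076, 0.0075, 0.0183] turn [-0.0001, 0.0, 0.0003]
```

```bash
python3 -m handwheel '[[0,[0,0.007,0.008],[0,0,0]],[0,[0,0.007,0.014],[0,0,0]],[0,[0,0.007,0.018],[0,0,0]],[0,[0,0.007,0.018],[0,0,0]],[0,[0,0.007,0.018],[0,0,0]]]';  python3 go.py rack 0 0.02 .152 0
```

```text
t: 7.95
tcp_pos: [0.4934, 0.0041, 0.3122]
tcp_rot: [0.0, -0.665, 0.747, -0.0]
force: [-0.8, 0.2, -4.0]
gripper_width: 0.0235
grasp_force: 45.0
t 7.95 dist [ 0.1  1.9 -0.9] grip 0.0235 F [-0.8  0.2 -4. ] q [ 0.41  0.14 -0.51  0.   -0.92 -0.52]
shift [-0.0075, 0.0005, 0.0037] turn [-0.0, -0.0, 0.0003]
```

```bash
python3 -m handwheel '[[0,[0,0,0.006],[0,0,0]],[0,[0,0,0.008],[0,0,0]],[0,[0,0,0.008],[0,0,0]]]'; python3 -m handwheel '[[0,[0,0,0.004],[0,0,0]],[0,[0,0,0.006],[0,0,0]],[0,[0,0,0.006],[0,0,0]]]'
```

```text
t: 8.25
tcp_pos: [0.4934, 0.0041, 0.3111]
tcp_rot: [0.0, -0.665, 0.747, -0.0]
force: [-3.7, 0.7, 5.2]
gripper_width: 0.0238
grasp_force: 45.0
t: 8.55
tcp_pos: [0.4934, 0.0041, 0.311]
tcp_rot: [0.001, -0.665, 0.747, -0.001]
force: [-9.4, 1.9, 19.5]
gripper_width: 0.0237
grasp_force: 45.0
```

```bash
python3 -m handwheel '[[0,[0,0,-0.008],[0,0,0]],[0.6,[0,0,-0.008],[0,0,0]],[0.6,[0,0,-0.008],[0,0,0]],[0.6,[0,0,-0.008],[0,0,0]],[0.6,[0,0,-0.008],[0,0,0]],[0.6,[0,0,-0.008],[0,0,0]],[0.6,[0,0,-0.15],[0,0,0]],[0.6,[0,0,-0.35],[0,0,0]],[0.6,[0,0,-0.5],[0,0,0]],[0.6,[0,0,-0.5],[0,0,0]]]'; python3 go.py .613 -.345 .26 11.7
python3 - <<'E'
from h import *
c=cam("scene"); f=c["frame"]; cv2.imwrite("pics/s1.png",cv2.resize(f[150:330,220:420],None,fx=3,fy=3,interpolation=cv2.INTER_CUBIC))
E
```

```text
t: 9.55
tcp_pos: [0.4945, 0.0042, 0.4395]
tcp_rot: [0.004, -0.665, 0.747, -0.002]
force: [0.6, 0.2, 0.3]
gripper_width: 0.0525
grasp_force: 0.0
t 9.55 dist [ 118.5 -349.2  -20.2] grip 0.0525 F [0.6 0.2 0.3] q [ 0.41  0.03 -0.32  0.   -1.21 -0.52]
shift [1.3331, -0.6307, 0.0825] turn [-0.003, 0.0005, -0.1017]
```

View pics/s1.png

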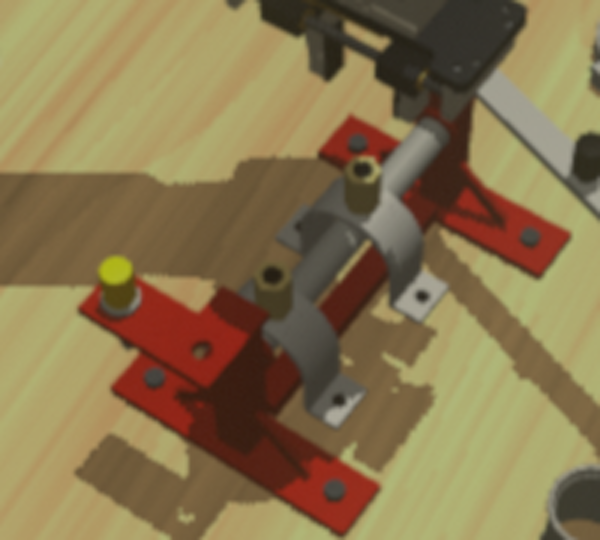

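Saddle b hangs straight astride the bar (nut at crop (362,172)), clear of saddle_c's nut at (272,275). Next is saddle a.

```bash
python3 -m handwheel '[[0.8,[0.18,-0.08,0],[0,0,-0.03]],[0.8,[0.36,-0.16,0],[0,0,-0.06]],[0.8,[0.54,-0.24,0],[0,0,-0.1]],[0.8,[0.72,-0.34,0],[0,0,-0.102]],[0.8,[0.88,-0.44,0],[0,0,-0.102]],[0.8,[1,-0.6,0],[0,0,-0.102]],[0.8,[1,-0.63,0],[0,0,-0.102]]]'; python3 go.py .613 -.345 .107 11.7
```

```text
t: 10.3
tcp_pos: [0.6228, -0.2664, 0.4297]
tcp_rot: [0.001, 0.774, -0.633, -0.002]
force: [-0.6, 0.6, -0.9]
gripper_width: 0.0701
grasp_force: 0.0
t 10.3 dist [  -9.8  -78.6 -163.4] grip 0.0701 F [-0.6  0.6 -0.9] q [-0.12  0.35  0.06  0.   -1.28  0.32]
shift [0.3008, 0.0983, 0.6537] turn [0.0014, 0.0003, -0.0011]
```

```bash
python3 -m handwheel '[[0.8,[0.16,0.05,0.05],[0,0,0]],[0.8,[0.3,0.098,0.15],[0,0,0]],[0.8,[0.3,0.098,0.3],[0,0,0]],[0.8,[0.3,0.098,0.4],[0,0,0]],[0.8,[0.3,0.098,0.4],[0,0,0]],[0.8,[0.3,0.098,0.4],[0,0,0]]]'; python3 go.py .613 -.345 .107 11.7
```

```text
t: 10.9
tcp_pos: [0.6122, -0.3407, 0.3334]
tcp_rot: [0.001, 0.776, -0.631, -0.001]
force: [0.9, -0.6, 1.6]
gripper_width: 0.0704
grasp_force: 0.0
t 10.9 dist [  0.8  -4.3 -67.1] grip 0.0704 F [ 0.9 -0.6  1.6] q [-0.23  0.45 -0.02  0.   -1.11  0.44]
shift [0.0175, -0.0002, 0.2683] turn [0.0005, 0.0001, 0.0002]
```

```bash
python3 -m handwheel '[[0.8,[0.012,0,0.12],[0,0,0]],[0.8,[0.012,0,0.22],[0,0,0]],[0.8,[0.012,0,0.25],[0,0,0]],[0.8,[0.012,0,0.25],[0,0,0]],[0.8,[0.012,0,0.25],[0,0,0]]]'; python3 go.py .613 -.345 .107 11.7
```

```text
t: 11.4
tcp_pos: [0.6135, -0.3439, 0.2734]
tcp_rot: [-0.0, 0.776, -0.631, 0.001]
force: [0.3, 0.9, 1.0]
gripper_width: 0.0699
grasp_force: 0.0
t 11.4 dist [-0.5 -1.1 -7.1] grip 0.0699 F [0.3 0.9 1. ] q [-0.23  0.5  -0.08  0.   -0.99  0.44]
shift [0.004, 0.0029, 0.0283] turn [-0.0007, -0.0005, 0.0003]
```

```bash
python3 -m handwheel '[[0.8,[0.004,0.003,0.026],[0,0,0]],[0,[0.004,0.003,0.026],[0,0,0]],[0,[0.004,0.003,0.026],[0,0,0]],[0,[0.004,0.003,0.026],[0,0,0]],[0,[0.004,0.003,0.026],[0,0,0]],[0,[0.004,0.003,0.026],[0,0,0]],[0,[0.004,0.003,0.026],[0,0,0]],[0,[0.004,0.003,0.026],[0,0,0]],[0,[0.004,0.003,0.026],[0,0,0]],[0,[0.004,0.003,0.026],[0,0,0]],[0,[0.004,0.003,0.026],[0,0,0]]]' 45; python3 go.py rack 0 -.037 .345 0
```

```text
t: 12.5
tcp_pos: [0.6123, -0.3449, 0.2648]
tcp_rot: [-0.0, 0.776, -0.631, 0.0]
force: [1.6, 0.8, -0.1]
gripper_width: 0.0237
grasp_force: 45.0
t 12.5 dist [-125.6  294.3  239.5] grip 0.0237 F [ 1.6  0.8 -0.1] q [-0.24  0.51 -0.09  0.   -0.97  0.44]
shift [-1.2543, 0.2522, -0.9585] turn [-0.0002, -0.0, 0.1024]
```

```bash
python3 -m handwheel '[[0,[0,0,-0.15],[0,0,0]],[0,[0,0,-0.35],[0,0,0]],[0,[0,0,-0.55],[0,0,0]],[0,[0,0,-0.75],[0,0,0]],[0,[-0.05,0,-0.95],[0,0,0.03]],[0,[-0.24,0.05,-0.96],[0,0,0.06]],[0,[-0.42,0.1,-0.96],[0,0,0.102]],[0,[-0.62,0.15,-0.96],[0,0,0.102]],[0,[-0.82,0.2,-0.96],[0,0,0.102]],[0,[-1,0.25,-0.96],[0,0,0.102]],[0,[-1,0.25,-0.96],[0,0,0.102]]]'; python3 go.py rack 0 -.037 .345 0
```

```text
t: 13.6
tcp_pos: [0.4971, -0.1092, 0.5047]
tcp_rot: [0.001, -0.666, 0.746, 0.001]
force: [1.1, -0.8, -3.2]
gripper_width: 0.024
grasp_force: 45.0
t 13.6 dist [-10.3  58.6  -0.4] grip 0.024 F [ 1.1 -0.8 -3.2] q [ 0.17  0.03 -0.18 -0.   -1.36 -0.28]
shift [-0.2282, 0.0671, 0.0021] turn [0.0003, 0.0007, 0.0016]
```

```bash
python3 -m handwheel '[[0,[-0.12,0.035,0],[0,0,0]],[0,[-0.22,0.067,0],[0,0,0]],[0,[-0.22,0.067,0],[0,0,0]],[0,[-0.22,0.067,0.15],[0,0,0]],[0,[-0.22,0.067,0.3],[0,0,0]],[0,[-0.22,0.067,0.45],[0,0,0]],[0,[-0.22,0.067,0.55],[0,0,0]],[0,[-0.22,0.067,0.65],[0,0,0]],[0,[-0.22,0.067,0.7],[0,0,0]],[0,[-0.22,0.067,0.7],[0,0,0]],[0,[-0.22,0.067,0.7],[0,0,0]]]'; python3 go.py rack 0 -.037 .152 0
```

```text
t: 14.7
tcp_pos: [0.49, -0.0567, 0.3297]
tcp_rot: [-0.001, -0.665, 0.747, 0.0]
force: [-0.2, 0.7, -3.4]
gripper_width: 0.0239
grasp_force: 45.0
t 14.7 dist [ -3.2   6.  -18.4] grip 0.0239 F [-0.2  0.7 -3.4] q [ 0.28  0.12 -0.49  0.   -0.96 -0.4 ]
shift [-0.0225, 0.0156, 0.0737] turn [0.0003, -0.0002, 0.0002]
```

```bash
python3 -m handwheel '[[0,[-0.018,0.02,0.03],[0,0,0]],[0,[-0.018,0.02,0.055],[0,0,0]],[0,[-0.018,0.02,0.068],[0,0,0]],[0,[-0.018,0.02,0.068],[0,0,0]],[0,[-0.018,0.02,0.068],[0,0,0]]]'; python3 -m handwheel '[[0,[0,0,0.004],[0,0,0]],[0,[0,0,0.01],[0,0,0]],[0,[0,0,0.01],[0,0,0]]]';python3 go.py rack 0 -.037 .152 0
```

```text
t: 15.2
tcp_pos: [0.4856, -0.0512, 0.3128]
tcp_rot: [0.0, -0.665, 0.747, -0.0]
force: [0.5, -0.2, -3.5]
gripper_width: 0.0237
grasp_force: 45.0
t: 15.5
tcp_pos: [0.4857, -0.0512, 0.3116]
tcp_rot: [0.0, -0.665, 0.747, -0.0]
force: [-5.3, 1.9, 8.1]
gripper_width: 0.0237
grasp_force: 45.0
t 15.5 dist [ 1.1  0.6 -0.3] grip 0.0237 F [-5.3  1.9  8.1] q [ 0.3   0.14 -0.52  0.   -0.91 -0.41]
shift [-0.0027, -0.0041, 0.0011] turn [-0.0004, -0.0, 0.0005]
```

```bash
python3 -m handwheel '[[0,[0,0,-0.004],[0,0,0]],[0.6,[0,0,-0.004],[0,0,0]],[0.6,[0,0,-0.004],[0,0,0]],[0.6,[0,0,-0.004],[0,0,0]],[0.6,[0,0,-0.004],[0,0,0]],[0.6,[0,0,-0.004],[0,0,0]],[0.6,[0,0,-0.15],[0,0,0]],[0.6,[0,0,-0.35],[0,0,0]],[0.6,[0,0,-0.5],[0,0,0]],[0.6,[0,0,-0.5],[0,0,0]]]';  python3 go.py rack 0.1413 0.0897 .27 70.4
python3 - <<'E'
from h import *
c=cam("scene"); f=c["frame"]; cv2.imwrite("pics/s2.png",cv2.resize(f[150:330,220:420],None,fx=3,fy=3,interpolation=cv2.INTER_CUBIC))
E
```

```text
t: 16.5
tcp_pos: [0.4866, -0.0513, 0.441]
tcp_rot: [0.004, -0.665, 0.747, -0.003]
force: [0.4, 0.2, -0.1]
gripper_width: 0.0524
grasp_force: 0.0
t 16.5 dist [155.3 110.  -11.7] grip 0.0524 F [ 0.4  0.2 -0.1] q [ 0.3   0.02 -0.33  0.   -1.21 -0.41]
shift [-0.5083, -0.5658, 0.053] turn [-0.003, -0.0013, -0.3906]
```

View pics/s2.png

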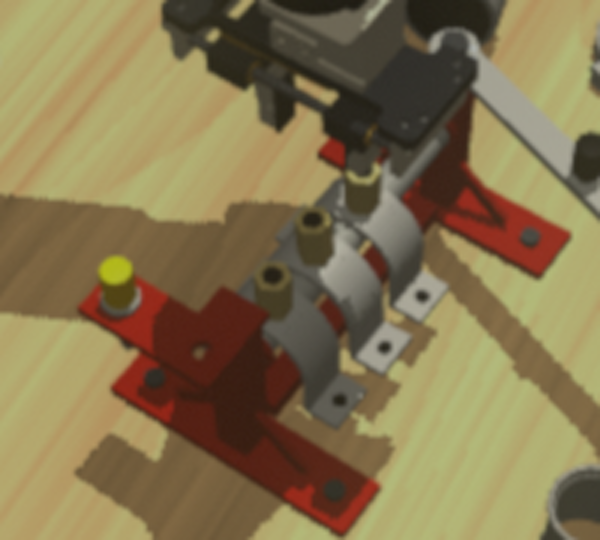

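All three saddles hang with gaps between them (nuts at crop (362,172), (314,222), (272,275)). Now to the knob.

```bash
python3 -m handwheel '[[0.6,[-0.06,-0.06,0],[0,0,-0.045]],[0.6,[-0.12,-0.13,0],[0,0,-0.09]],[0.6,[-0.18,-0.2,0],[0,0,-0.135]],[0.6,[-0.24,-0.27,0],[0,0,-0.18]],[0.6,[-0.3,-0.34,0],[0,0,-0.225]],[0.6,[-0.36,-0.41,0],[0,0,-0.27]],[0.6,[-0.42,-0.48,0],[0,0,-0.315]],[0.6,[-0.47,-0.53,0],[0,0,-0.36]],[0.6,[-0.508,-0.566,0.05],[0,0,-0.39]],[0.6,[-0.508,-0.566,0.05],[0,0,-0.39]],[0.6,[-0.508,-0.566,0.05],[0,0,-0.39]]]';  python3 go.py rack 0.1413 0.0897 .219 70.4
```

```text
t: 17.65
tcp_pos: [0.6405, 0.0585, 0.4212]
tcp_rot: [0.001, 0.973, -0.23, -0.001]
force: [0.9, -0.5, 0.7]
gripper_width: 0.0523
grasp_force: 0.0
t 17.65 dist [  1.4   0.2 -42.9] grip 0.0523 F [ 0.9 -0.5  0.7] q [ 0.39  0.3  -0.04 -0.   -1.24  0.71]
shift [0.005, -0.0035, 0.1716] turn [0.0007, 0.0006, -0.0015]
```

```bash
python3 -m handwheel '[[0.6,[0.005,-0.003,0.08],[0,0,0]],[0.6,[0.005,-0.003,0.15],[0,0,0]],[0.4,[0.005,-0.003,0.168],[0,0,0]],[0.4,[0.005,-0.003,0.168],[0,0,0]],[0.4,[0.005,-0.003,0.168],[0,0,0]]]';  python3 go.py rack 0.1413 0.0897 .219 70.4; python3 - <<'E'
from h import *
c=cam("scene"); f=c["frame"]; cv2.imwrite("pics/s3.png",cv2.resize(f[110:290,320:520],None,fx=3,fy=3,interpolation=cv2.INTER_CUBIC))
# arc in tool axes at q0: y=closing tangent or opposite
s=robot.state();q=s["tcp_rot"];Rc=R.from_quat([q[1],q[2],q[3],q[0]])
O=np.array([.4911,-.0139]);th=np.radians(83.3);u=np.array([np.cos(th),np.sin(th),]);v=np.array([u[1],-u[0]])
w=lambda d:(lambda Q:O+v*.15*np.sin(Q)+u*(.14-.15*np.cos(Q)))(np.radians(d))
for k in range(0,71,7):
    Q=70.4-k; p=w(Q)-w(70.4); print(k,np.round(Rc.inv().apply([*p,0])/.25,3))
p=w(0)-w(70.4);print(70.4,np.round(Rc.inv().apply([*p,0])/.25,3))
E
```

```text
t: 18.15
tcp_pos: [0.6423, 0.0584, 0.3819]
tcp_rot: [-0.0, 0.973, -0.229, 0.001]
force: [-0.4, -1.0, 0.5]
gripper_width: 0.0369
grasp_force: 0.0
t 18.15 dist [-0.4  0.3 -3.6] grip 0.0369 F [-0.4 -1.   0.5] q [ 0.39  0.32 -0.09  0.   -1.15  0.72]
shift [-0.0018, -0.0003, 0.0144] turn [-0.0002, -0.0004, -0.001]
0 [0. 0. 0.]
7 [-0.004  0.073 -0.   ]
14 [-0.017  0.145 -0.   ]
21 [-0.039  0.215 -0.   ]
28 [-0.069  0.282 -0.   ]
35 [-0.107  0.344 -0.001]
42 [-0.153  0.402 -0.001]
49 [-0.205  0.453 -0.001]
56 [-0.263  0.498 -0.001]
63 [-0.326  0.536 -0.001]
70 [-0.393  0.565 -0.001]
70.4 [-0.397  0.566 -0.001]
```

View pics/s3.png

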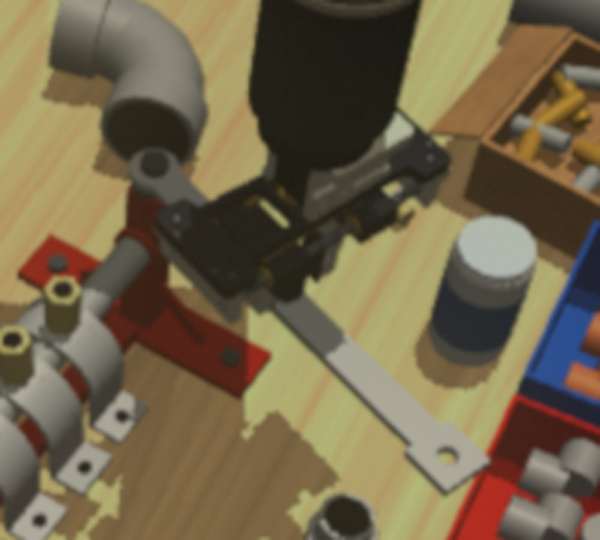

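The gripper is over the knob, with the fingers astride it. Swinging along the arc.

```bash
python3 -m handwheel '[[0.4,[-0.004,0.073,0],[0,0,0.039]],[0.4,[-0.017,0.145,0],[0,0,0.078]],[0.4,[-0.039,0.215,0],[0,0,0.117]],[0.4,[-0.069,0.282,0],[0,0,0.156]],[0.4,[-0.107,0.344,0],[0,0,0.194]],[0.4,[-0.153,0.402,0],[0,0,0.233]],[0.4,[-0.205,0.453,0],[0,0,0.272]],[0.4,[-0.263,0.498,0],[0,0,0.311]],[0.4,[-0.326,0.536,0],[0,0,0.35]],[0.4,[-0.36,0.552,0],[0,0,0.37]],[0.4,[-0.393,0.565,0],[0,0,0.39]],[0.4,[-0.393,0.565,0],[0,0,0.39]]]';  python3 go.py rack 0 -.01 .223 0
```

```text
t: 19.4
tcp_pos: [0.4906, -0.0241, 0.382]
tcp_rot: [0.001, -0.665, 0.747, -0.0]
force: [-0.2, 0.3, 0.7]
gripper_width: 0.0353
grasp_force: 0.0
t 19.4 dist [-0.7  0.3  0.3] grip 0.0353 F [-0.2  0.3  0.7] q [ 0.35  0.07 -0.42  0.   -1.08 -0.47]
shift [-0.0009, 0.0029, -0.0012] turn [-0.0007, 0.0003, -0.0]
```

```bash
python3 -m handwheel '[[0.4,[0,0.01,0],[0,0,0]],[0.4,[0,0.02,0],[0,0,0]],[0.4,[0,0.026,0],[0,0,0]],[0.4,[0,0.03,0],[0,0,0]],[0.4,[0,0.03,0],[0,0,0]]]';  python3 go.py rack 0 -.01 .223 0
```

```text
t: 19.9
tcp_pos: [0.4846, -0.0232, 0.3809]
tcp_rot: [0.001, -0.665, 0.747, -0.001]
force: [3.5, -1.3, -1.2]
gripper_width: 0.035
grasp_force: 2.2
t 19.9 dist [ 5.4 -0.7  1.4] grip 0.035 F [ 3.5 -1.3 -1.2] q [ 0.36  0.06 -0.43  0.   -1.08 -0.47]
shift [0.0002, -0.0216, -0.0055] turn [-0.0006, 0.0, 0.0005]
```

```bash
python3 -m handwheel '[[0.4,[0,0.006,0],[0,0,0]],[0.4,[0,0.01,0],[0,0,0]],[0.4,[0,0.01,0],[0,0,0]],[0.4,[0,0.01,0],[0,0,0]]]';  python3 go.py rack 0 -.01 .223 0
```

```text
t: 20.3
tcp_pos: [0.4837, -0.023, 0.381]
tcp_rot: [0.002, -0.665, 0.747, -0.002]
force: [16.4, -7.6, -10.1]
gripper_width: 0.0351
grasp_force: 8.3
t 20.3 dist [ 6.2 -0.9  1.3] grip 0.0351 F [ 16.4  -7.6 -10.1] q [ 0.36  0.06 -0.43  0.   -1.07 -0.48]
shift [0.0005, -0.0251, -0.0052] turn [-0.0018, -0.0, 0.0005]
```

```bash
python3 -m handwheel '[[0.4,[0,-0.024,0],[0,0,0]],[0.4,[0,-0.026,0],[0,0,0]],[0.4,[0,-0.026,-0.1],[0,0,0]],[0.4,[0,-0.026,-0.25],[0,0,0]],[0.4,[0.2,-0.026,-0.3],[0,0,0]],[0.4,[0.4,0.1,-0.3],[0,0,0]],[0.4,[0.56,0.25,-0.3],[0,0,0]],[0.4,[0.56,0.3,-0.3],[0,0,0]],[0.4,[0.56,0.3,-0.3],[0,0,0]]]';  python3 go.py rack -.07 -.175 .205 0; python3 - <<'E'
from h import *
import pickle
cs=[cam("wrist"),cam("top"),cam("scene")]; pickle.dump(cs,open("eye.pkl","wb"))
f=cs[0]["frame"]; cv2.imwrite("pics/w4.png",f)
O=np.array([.4911,-.0139]);th=np.radians(83.3);u=np.array([np.cos(th),np.sin(th)]);v=np.array([u[1],-u[0]])
e=O-u*.175;p=e-.07*v
for c in cs: print(proj(c,[[*e,.19],[*p,.218]]))
t=cs[1]["frame"][225:295,320:390]; s=cs[2]["frame"][225:295,235:305]
cv2.imwrite("pics/ts.png",np.hstack([cv2.resize(i,None,fx=5.5,fy=5.5,interpolation=cv2.INTER_CUBIC) for i in(t,s)]))
E
```

```text
t: 21.2
tcp_pos: [0.3875, -0.1545, 0.4559]
tcp_rot: [0.0, -0.664, 0.748, 0.0]
force: [0.2, 0.4, 0.2]
gripper_width: 0.0346
grasp_force: 0.0
t 21.2 dist [ 13.6 -25.1 -91.6] grip 0.0346 F [0.2 0.4 0.2] q [ 0.1  -0.12 -0.43 -0.   -1.26 -0.22]
shift [0.0934, -0.066, 0.3662] turn [0.0, 0.0002, -0.0005]
[[197.78491327 209.17852303]
 [293.87690248 218.98761417]]
[[364.0730379  248.51407007]
 [362.62067459 278.17951684]]
[[286.67167862 263.28300579]
 [258.1828194  239.04524085]]
```

View pics/w4.png

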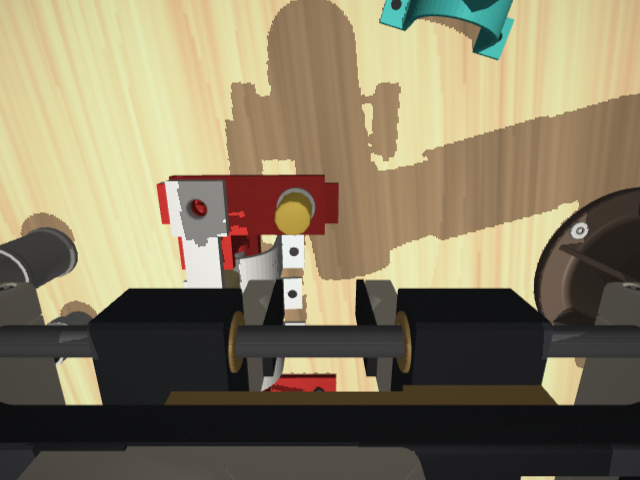

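View pics/ts.png

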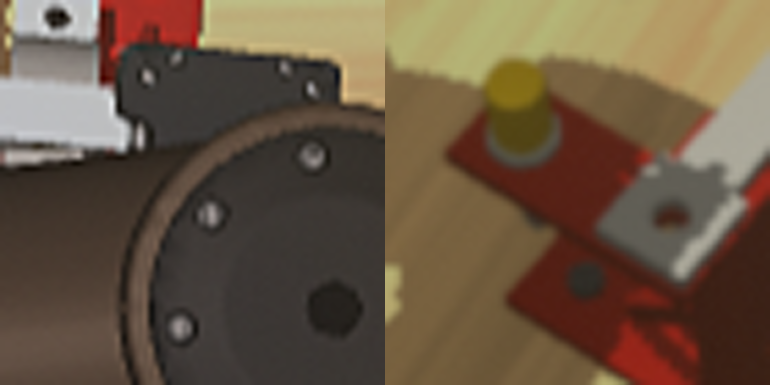

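This makes 10 pictures. The keeper is shut with the eye over the hole: wrist (198,208.5) vs predicted (197.8,209.2). The pin top is at (293.5,217) vs predicted (293.9,219). Agreement is about 1 mm, so I'll grasp the pin.

```bash
python3 -m handwheel '[[0.45,[0.09,-0.066,0],[0,0,0]],[0.45,[0.095,-0.066,0.1],[0,0,0]],[0.45,[0.095,-0.066,0.2],[0,0,0]],[0.45,[0.095,-0.066,0.25],[0,0,0]],[0.45,[0.095,-0.066,0.25],[0,0,0]],[0.45,[0.095,-0.066,0.25],[0,0,0]]]'; python3 go.py rack -.07 -.175 .206 0; python3 - <<'E'
from h import *
c=cam("wrist");h=cv2.cvtColor(c["frame"],cv2.COLOR_BGR2HSV)
m=cv2.inRange(h,(20,120,90),(34,255,255));n,l,st,ce=cv2.connectedComponentsWithStats(m)
for i in np.argsort(-st[1:,4])[:3]+1: print(st[i],ce[i])
O=np.array([.4911,-.0139]);th=np.radians(83.3);u=np.array([np.cos(th),np.sin(th)]);v=np.array([u[1],-u[0]])
p=O-u*.175-.07*v
a=np.linspace(0,6.28,40)
q=proj(c,[[p[0]+.012*np.cos(i),p[1]+.012*np.sin(i),.218] for i in a]);print(q.min(0),q.max(0))
E
```

```text
t: 21.95
tcp_pos: [0.4052, -0.1784, 0.3933]
tcp_rot: [-0.0, -0.665, 0.747, 0.0]
force: [0.3, -0.6, -0.4]
gripper_width: 0.0394
grasp_force: 0.0
t 21.95 dist [ -4.   -1.1 -28. ] grip 0.0394 F [ 0.3 -0.6 -0.4] q [ 0.03 -0.03 -0.49  0.   -1.11 -0.15]
shift [0.0061, 0.0153, 0.1121] turn [0.0002, -0.0001, 0.0006]
[ 302  251   48   64 2419] [325.15874328 283.41918148]
[303.0480601  272.51205729] [352.68347364 317.44336308]
```

```bash
python3 -m handwheel '[[0.45,[0.005,0.015,0],[0,0,0]],[0.45,[0.005,0.015,0],[0,0,0]],[0.45,[0.005,0.015,0.05],[0,0,0]],[0.45,[0.005,0.015,0.1],[0,0,0]],[0.45,[0.005,0.015,0.108],[0,0,0]],[0.45,[0.005,0.015,0.108],[0,0,0]],[0.45,[0.005,0.015,0.108],[0,0,0]]]' 20; python3 go.py rack -.07 -.175 .206 0
```

```text
t: 22.7
tcp_pos: [0.4006, -0.1797, 0.3669]
tcp_rot: [0.0, -0.665, 0.747, -0.0]
force: [0.7, -0.0, -0.4]
gripper_width: 0.0395
grasp_force: 0.0
t 22.7 dist [ 0.5  0.1 -1.6] grip 0.0395 F [ 0.7 -0.  -0.4] q [ 0.03 -0.01 -0.54  0.   -1.04 -0.15]
shift [-0.0007, -0.002, 0.0066] turn [-0.0003, -0.0, 0.0003]
```

```bash
python3 -m handwheel '[[0,[0,0,0],[0,0,0]],[0,[0,0,0],[0,0,0]],[0,[0,0,0],[0,0,0]],[0,[0,0,0],[0,0,0]],[0,[0,0,0],[0,0,0]]]' 20; python3 go.py rack 0 -.175 .215 0
```

```text
t: 23.2
tcp_pos: [0.4007, -0.1796, 0.3666]
tcp_rot: [0.0, -0.665, 0.747, -0.0]
force: [0.9, 0.5, 2.5]
gripper_width: 0.0236
grasp_force: 20.0
t 23.2 dist [70.  -8.1  7.7] grip 0.0236 F [0.9 0.5 2.5] q [ 0.03 -0.01 -0.54  0.   -1.04 -0.15]
shift [-0.0002, -0.2817, -0.0306] turn [-0.0003, -0.0, 0.0003]
```

```bash
python3 -m handwheel '[[0,[0,0,-0.08],[0,0,0]],[0,[0,0,-0.2],[0,0,0]],[0,[0,0,-0.34],[0,0,0]],[0,[0,0,-0.34],[0,0,0]],[0,[0,-0.14,-0.34],[0,0,0]],[0,[0,-0.28,-0.34],[0,0,0]],[0,[0,-0.28,-0.34],[0,0,0]],[0,[0,-0.28,-0.34],[0,0,0]],[0,[0,-0.28,-0.34],[0,0,0]]]'; python3 go.py rack 0 -.175 .28 0; python3 - <<'E'
from h import *
c=cam("scene");cv2.imwrite("pics/x.png",c["frame"])
O=np.array([.4911,-.0139]);th=np.radians(83.3);u=np.array([np.cos(th),np.sin(th)]);e=O-u*.175
s=robot.state();g=s["tcp_pos"][2]-.159;print(g,"tip z",g-.0896, s["gripper_width"],s["force"],s["wrist_torque"])
E
```

```text
t: 24.1
tcp_pos: [0.4693, -0.1876, 0.4505]
tcp_rot: [-0.0, -0.665, 0.747, 0.001]
force: [-0.1, 0.6, -0.5]
gripper_width: 0.0235
grasp_force: 20.0
t 24.1 dist [  1.3  -0.1 -11.2] grip 0.0235 F [-0.1  0.6 -0.5] q [ 0.01  0.05 -0.28 -0.   -1.24 -0.12]
shift [-0.0003, -0.0054, 0.0448] turn [0.0005, 0.0, 0.0002]
0.2918821526889368 tip z 0.2022821526889368 0.024001937811611713 [ 0.78867017 -0.17854244 -1.05509875] [ 0.03664478 -0.04118424 -0.01580285]
```

```bash
python3 -m handwheel '[[0,[0,-0.003,0.03],[0,0,0]],[0,[0,-0.003,0.05],[0,0,0]],[0,[0,-0.003,0.07],[0,0,0]],[0,[0,-0.003,0.08],[0,0,0]],[0,[0,-0.003,0.08],[0,0,0]]]'; python3 go.py rack 0 -.175 .2176 0
```

```text
t: 24.65
tcp_pos: [0.4705, -0.1878, 0.4307]
tcp_rot: [-0.0, -0.665, 0.747, 0.0]
force: [-0.2, -0.6, -0.8]
gripper_width: 0.0234
grasp_force: 20.0
t 24.65 dist [  0.2   0.1 -53.8] grip 0.0234 F [-0.2 -0.6 -0.8] q [ 0.01  0.06 -0.31 -0.   -1.2  -0.12]
shift [-0.0004, -0.0009, 0.2152] turn [0.0003, -0.0, 0.0003]
```

```bash
python3 -m handwheel '[[0,[0,0,0.02],[0,0,0]],[0,[0,0,0.04],[0,0,0]],[0,[0,0,0.06],[0,0,0]],[0,[0,0,0.08],[0,0,0]],[0,[0,0,0.08],[0,0,0]]]'; python3 go.py rack 0 -.175 .2176 0
```

```text
t: 25.15
tcp_pos: [0.4705, -0.1877, 0.4103]
tcp_rot: [-0.0, -0.665, 0.747, 0.001]
force: [0.4, 0.6, -0.6]
gripper_width: 0.0235
grasp_force: 20.0
t 25.15 dist [  0.1   0.  -33.4] grip 0.0235 F [ 0.4  0.6 -0.6] q [ 0.01  0.08 -0.34 -0.   -1.15 -0.12]
shift [-0.0002, -0.0008, 0.1334] turn [0.0004, 0.0, 0.0003]
```

```bash
python3 -m handwheel '[[0,[0,0,0.03],[0,0,0]],[0,[0,0,0.06],[0,0,0]],[0,[0,0,0.09],[0,0,0]],[0,[0,0,0.115],[0,0,0]],[0,[0,0,0.125],[0,0,0]],[0,[0,0,0.125],[0,0,0]],[0,[0,0,0.125],[0,0,0]]]'; python3 go.py rack 0 -.175 .2176 0
```

```text
t: 25.85
tcp_pos: [0.4708, -0.1878, 0.3801]
tcp_rot: [-0.0, -0.665, 0.747, -0.0]
force: [-0.1, -0.2, -0.4]
gripper_width: 0.0237
grasp_force: 20.0
t 25.85 dist [-0.1  0.1 -3.2] grip 0.0237 F [-0.1 -0.2 -0.4] q [ 0.01  0.1  -0.39  0.   -1.08 -0.12]
shift [-0.0003, 0.0005, 0.0127] turn [-0.0, -0.0, 0.0003]
```

```bash
python3 -m handwheel '[[0,[0,0,0.006],[0,0,0]],[0,[0,0,0.01],[0,0,0]],[0,[0,0,0.01],[0,0,0]]]';python3 -m handwheel '[[0,[0,0,0.004],[0,0,0]],[0,[0,0,0.006],[0,0,0]],[0,[0,0,0.006],[0,0,0]]]'
```

```text
t: 26.15
tcp_pos: [0.4706, -0.1878, 0.3774]
tcp_rot: [0.0, -0.665, 0.747, 0.0]
force: [0.2, -0.6, -1.0]
gripper_width: 0.0236
grasp_force: 20.0
t: 26.45
tcp_pos: [0.4711, -0.1878, 0.3767]
tcp_rot: [0.0, -0.665, 0.747, -0.001]
force: [0.3, -0.4, 4.1]
gripper_width: 0.0244
grasp_force: 20.0
```

The collar is seated at the expected height. Releasing and withdrawing.

```bash
python3 -m handwheel '[[0.5,[0,0,0],[0,0,0]],[0.5,[0,0,0],[0,0,0]],[0.5,[0,0,0],[0,0,0]],[0.5,[0,0,0],[0,0,0]],[0.5,[0,0,-0.1],[0,0,0]],[0.5,[0,0,-0.3],[0,0,0]],[0.5,[0,0,-0.45],[0,0,0]],[0.5,[-0.1,0.2,-0.45],[0,0,0]],[0.5,[-0.1,0.4,-0.45],[0,0,0]],[0.5,[-0.1,0.5,-0.45],[0,0,0]],[0.5,[-0.1,0.5,-0.45],[0,0,0]]]'; python3 - <<'E'
from h import *
import pickle
O=np.array([.4911,-.0139]);th=np.radians(83.3);u=np.array([np.cos(th),np.sin(th)]);v=np.array([u[1],-u[0]]);e=O-u*.175
for n in("scene","wrist"):
    c=cam(n);f=c["frame"];cv2.imwrite("pics/end_%s.png"%n,f)
    h=cv2.cvtColor(f,cv2.COLOR_BGR2HSV)
    m=cv2.inRange(h,(20,120,70),(34,255,255))
    a=np.linspace(0,6.28,30)
    P=proj(c,[[e[0]+.012*np.cos(i),e[1]+.012*np.sin(i),z] for i in a for z in(.194,.228)])
    lo,hi=P.min(0),P.max(0);x0,y0=(np.maximum(lo-12,0)).astype(int);x1,y1=(hi+12).astype(int)
    k=np.argwhere(m[y0:y1,x0:x1]); print(n,"pred",lo.round(1),hi.round(1),"blob",(k.min(0)[::-1]+[x0,y0],k.max(0)[::-1]+[x0,y0]) if len(k) else None)
    if n=="scene":
        # nuts: yellowish blob positions vs predicted nut mids
        for ry in(.02,-.037,-.094): print("nut",ry,proj(c,[[*(O+u*ry),.150]]).round(1))
s=robot.state();print(s["force"],s["t"])
E
```

```text
t: 27.55
tcp_pos: [0.3459, -0.1484, 0.4892]
tcp_rot: [0.001, -0.665, 0.747, -0.001]
force: [0.1, 0.5, 0.9]
gripper_width: 0.0437
grasp_force: 0.0
scene pred [279.4 248. ] [292.5 267.3] blob (array([280, 248]), array([291, 266]))
nut 0.02 [[341.  211.3]]
nut -0.037 [[326.1 228.6]]
nut -0.094 [[310.8 246.6]]
wrist pred [121.4 183.3] [175.2 224.7] blob (array([123, 185]), array([171, 222]))
[0.68358701 0.42670608 0.22637498] 27.65
```

```bash
python3 -c "
from station import robot
print(robot.close_job())"
```

```text
the job is handed in; nothing more can be done
None
```

I hung both saddles on the bar beside the one already there, swung the keeper shut, seated the pin fully home and handed the job in at about 28 s; the hand-in returned no verdict.

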